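# Reload the seed imager and start its next run

## Robot

A 7-joint arm with a two-finger parallel gripper is mounted at the origin on the work surface. World frame = base frame: x ahead of the robot, y to its left, z up, the work surface at z = 0. Lengths are in m, angles in rad, forces in N, time in s.
With the tool pointing down it reaches from about 0.425 to 0.8 m from the base axis. Payload 8.3 kg.
Tool frame: the origin (TCP) lies between the finger pads; the fingertips stand 22 mm ahead of it and the grasp point (between the pads) lies 3 mm ahead of it; x points along the fingers, y is the direction in which the jaws open and shut, and the axes are right-handed (so a half turn about x gives the same grasp; the last joint's range is limited). The gripper opens to 85 mm and grips with 20 to 120 N. Pads are 22 mm wide; open, the fingers measure 114 mm over their backs; the gripper's body (76 mm by 85 mm) begins 54 mm behind the grasp point. The pads swing forward as they close: fully open they stand 13 mm farther back than shut.
Start: joints at [1.146, 0.383, 0.016, 1.37, -0.006, 1.388, -0.046], TCP at [0.221, -0.585, 0.253] pointing down, gripper open.
Joint ranges: [-2.95, 2.95], [-0.25, 2.06], [-1.52, 1.56], [0.18, 2.33], [-1.44, 4.58], [0.02, 2.06], [-3.01, 3.01]. Speed limits (rad/s): [2.39, 2.39, 3.01, 3.01, 3.14, 3.14, 3.14].

## Interface

Orientations are given as a unit quaternion [w, x, y, z].
In Python, from workcell import move_ptp, move_linear, move_joints, command_gripper, hold, solve_ik, sense, get_image, camera_model, Unreachable, sign_off, search_frame, mark_of gives the robot as it stands. Calls block until the motion is done:
- move_ptp(position, orientation): joint-space move of the TCP to a pose.
- move_linear(position, rot=None, vel=0.15): straight line of the TCP; rot=None keeps the orientation; vel is the mean speed in m/s.
- move_joints(angles): joint-space move.
- command_gripper(opening, grip_force=None): opening from 0.0 (shut) to 1.0 (fully open); grip_force is the grip in N (None keeps the last); returns when the fingers have stopped.
- hold(seconds).
- solve_ik(position, orientation): joint angles nearest the present ones, or None.
- sense(): the state.
- get_image(name): name is "scene" or "top" or "wrist"; returns the picture (420x560x3 uint8, red, green, blue); there is no depth.
- camera_model(name): a dict with "vfov" (degrees; the focal length in pixels is half the picture's height over the tangent of half this angle, whatever the lens; pixels are square), "cx", "cy" (the principal point, pixels), "extrinsics" (4x4, takes a point from camera to world coordinates). Camera axes: x right, y down, z forward; pixel columns grow to the right and rows downward; lengths in m; the calibration is good to about 2 mm. A picture is of the moment at which its call begins: read the wrist's pose just before it. camera_model takes no time and is no camera call; for the wrist camera it gives the pose at the moment of the call.
A pose or a line that the arm cannot do raises Unreachable and nothing moves.
- sign_off(): hands the job in, once; it reports no verdict.
Trained networks look in the newest picture that a camera, given by its name, has taken for a name from the list of things; names that differ only in an ending like _2 or _b are one class to them, and where a whole thing is asked for, a point or a joint stands for the part that bears it (a point fixed in the world has none). Each returns a list of dicts, best first, with "confidence" (0 to 1); they miss things now and then, are a little off and sometimes report something else, mostly with a low value. They report only what shows in the picture. A call takes as long as a camera call.
- search_frame(camera, label): "position" ([column, row] in pixels, amid what is visible of it).
- mark_of(camera, label): "position" ([column, row] in pixels: a listed point, or the origin of a listed thing).
The state is a dict: "time": time; "qpos": joint angles; "joint_velocities": joint speeds; "tau": joint torques, N m; "tool_pos": TCP position; "tool_rot": TCP orientation; "ft_force": force on the tool from outside, world axes, zero at the start; "ft_torque": the same for the moment, N m; "gripper_width": opening from 0.0 (shut) to 1.0 (fully open).
Only numpy, scipy, OpenCV 4.12 (cv2) and the standard library are available. Lean on these libraries where they do the work, as an engineer would, in place of code of your own. Each camera call takes 0.05 s, during which the arm holds its last target. There are 200 camera calls.

## Task

Get the seed imager ready for its next run: open its hinged clamp, take the finished orange-rimmed cassettes out of the bays and put them in the blue return tray, then stand every green-rimmed fresh cassette in a bay of its own and close the clamp fully so that it presses them home. Set the dial to the number of dots on the job card lying in the green holder (the other cards are spares), and when clamp and dial are set press the green start button. Leave the clamp closed and do not disturb the other things on the desk.

Things in the scene. Friction and masses are not known exactly. Their poses are not given: they have to be found in the camera images.
- imager: Seed imager, fixed: white block 90 x 210 x 45 mm high (x, y, z) with three pockets (bays) centred at x 0, y -66, 0, +66 mm, each 48 (x) by 34 mm (y), with an upward-sprung brass pad inside. Grey housing behind, x +45 to +95, 45 mm high; posts 86 mm high at x +65, y +-112. Origin on the desk under the middle bay. Clamp hinge axis: along y at x +65, z 75 mm.
- clamp (a joint): Angle a of the imager's red hinged clamp: 0 closed (level, its steel cross-beam, 34 mm wide and 65 mm from the hinge, presses the cassettes home); opens up and backwards to 2.1. At about 1.9 it leans back and the bays are free from above. Stiff hinge (0.75 N m): stays where left; about 6 N at the handle moves it, about 9 N for the last 0.1 rad with three cassettes.
- clamp_handle (a point): Middle of the clamp's handle: black round bar 14 mm thick, 224 mm long along the imager's y, joined to the red arms only at its ends; it may turn between the fingers. In the imager's frame at clamp angle a it is at x = 65 - 140 cos(a), z = 75 + 140 sin(a) mm: at the front (-x) when closed.
- fresh0: Fresh seed cassette: white block 44 x 30 x 40 mm (x, y, z), GREEN lid rim, 60 to 110 g, standing on the desk (may be absent). Origin: centre of its underside; a half turn about z makes no difference. Put in a bay by hand it stands on the sprung pad, underside 33 mm above the desk; fully home is 27 mm: pressing it there takes 1.5 to 3.3 N and only the closed clamp keeps it there.
- fresh1: Fresh seed cassette: white block 44 x 30 x 40 mm (x, y, z), GREEN lid rim, 60 to 110 g, standing on the desk (may be absent). Origin: centre of its underside; a half turn about z makes no difference. Put in a bay by hand it stands on the sprung pad, underside 33 mm above the desk; fully home is 27 mm: pressing it there takes 1.5 to 3.3 N and only the closed clamp keeps it there.
- fresh2: Fresh seed cassette: white block 44 x 30 x 40 mm (x, y, z), GREEN lid rim, 60 to 110 g, standing on the desk (may be absent). Origin: centre of its underside; a half turn about z makes no difference. Put in a bay by hand it stands on the sprung pad, underside 33 mm above the desk; fully home is 27 mm: pressing it there takes 1.5 to 3.3 N and only the closed clamp keeps it there.
- old0: Finished cassette, as the fresh ones but with an ORANGE lid rim, standing loosely in one of the imager's bays at the start (may be absent). Origin at the centre of its underside.
- old1: Finished cassette, as the fresh ones but with an ORANGE lid rim, standing loosely in one of the imager's bays at the start (may be absent). Origin at the centre of its underside.
- old2: Finished cassette, as the fresh ones but with an ORANGE lid rim, standing loosely in one of the imager's bays at the start (may be absent). Origin at the centre of its underside.
- tray: Return tray, fixed: blue open tray 130 x 190 mm (x, y), walls 25 mm high and 4 mm thick, floor 4 mm thick. Origin at the centre of its underside.
- control: Control box, fixed: grey, 110 x 180 x 45 mm high (x, y, z). Origin: centre of its underside. Dial axis at x 0, y +35 mm: its grip is an upright bar 42 mm long, 14 mm wide, 57 to 89 mm above the desk, on a round skirt 44 mm across. Green start button at x 0, y -55 mm, 28 mm across, top 67 mm above the desk, pressed straight down.
- dial (a joint): Dial angle, clockwise from above; seven clicking stops: stop n at 0.4 n rad, from stop 0 (red mark) to stop 6 (2.4, end). At 0 the bar lies along the control box's x, its white pointer line towards -x. Released between stops it snaps to the nearest one. Turning takes less than 0.15 N m.
- start (a joint): Travel of the green start button: 0 up, 0.006 m fully down (about 4 N); it springs back. It counts as pressed beyond 0.003 for 0.1 s.
- holder: Card holder: flat green plate 70 x 90 x 4 mm, fixed, on the far side of the desk. The job card is the one lying on its middle; the two spare cards lie in a row on a grey plate elsewhere. Origin at the centre of its underside.
- card2: White card 55 x 70 x 3 mm with 2 black dots 13 mm across, lying either on the green holder (then it is the job card) or on the grey plate (spare). Origin at the centre of its underside. Cards are fixed; they are only looked at.
- card3: White card 55 x 70 x 3 mm with 3 black dots 13 mm across, lying either on the green holder (then it is the job card) or on the grey plate (spare). Origin at the centre of its underside. Cards are fixed; they are only looked at.
- card5: White card 55 x 70 x 3 mm with 5 black dots 13 mm across, lying either on the green holder (then it is the job card) or on the grey plate (spare). Origin at the centre of its underside. Cards are fixed; they are only looked at.
- flask: Bystander, not to be disturbed: purple and steel drinking flask, 68 mm across, 210 mm high.
- spray: Bystander, not to be disturbed: orange spray bottle, 60 mm across, 150 mm high.
- jar: Bystander, not to be disturbed: amber glass jar, 60 mm across, 70 mm high.
- tape: Bystander, not to be disturbed: roll of tape, 80 mm across, 20 mm high.
- brush: Bystander, not to be disturbed: brush about 200 mm long, lying.
- loupe: Bystander, not to be disturbed: black loupe, 44 mm across, 28 mm high.

How it is judged:
By the outcome, as a careful person would: the job done as asked, in the order asked, and still so for the second after the job is handed in, with the robot touching nothing.
Of fresh0, fresh1, fresh2 only 2 to 3 are there at a start; the rules pass over those that are not, and their reading is None.
Of old0, old1, old2 only 1 to 2 are there at a start; the rules pass over those that are not, and their reading is None.
At some moment in a run one of fresh0, fresh1, fresh2 may be knocked a few centimetres aside while the robot is not near it.
Once in a run the grip may slacken for a moment while it holds something.
It also fails if it takes over 210 s, if anything falls off the work surface, if the arm or the gripper's body presses on something with over 40 N, if the wrist force passes 120 N, or if a joint passes its speed limit or range.

## Working session

There is one attempt and no reset: what is moved stays moved. The work goes in short steps, each a Python script; the robot and the scene stay as the last script left them, time stands still between calls to the robot, and variables do not carry over. Pictures are saved under pics/ and viewed, about 12 in all and at most 16, crops included, and the job is handed in when it is done.

```bash
ls; mkdir -p pics
python3 - <<'E'
from workcell import *
import cv2,numpy as np
for n in ("scene","top"):
    im=get_image(n); cv2.imwrite(f"pics/{n}0.png",im[:,:,::-1])
    m=camera_model(n); print(n,m["vfov"],m["cx"],m["cy"]);print(np.round(m["extrinsics"],3))
    for l in "imager clamp_handle fresh0 old0 tray control holder card2 card3 card5 flask spray jar tape brush loupe".split():
        print(l,[(np.round(d["position"]).tolist(),round(d["confidence"],2)) for d in mark_of(n,l)][:4])
s=sense();print(s["time"],s["tool_pos"],s["tool_rot"],s["gripper_width"])
E
```

```text
pics
scene 53.80245214241695 279.54161902676174 207.53148406536775
[[-0.15   0.712 -0.686  1.318]
 [ 0.989  0.094 -0.118  0.106]
 [-0.02  -0.695 -0.718  0.888]
 [ 0.     0.     0.     1.   ]]
imager [([282.0, 228.0], 0.64), ([177.0, 221.0], 0.33)]
clamp_handle [([279.0, 177.0], 0.98), ([242.0, 179.0], 0.67), ([180.0, 221.0], 0.63)]
fresh0 [([421.0, 214.0], 0.8), ([381.0, 219.0], 0.78)]
old0 [([130.0, 182.0], 0.73), ([282.0, 220.0], 0.66), ([281.0, 178.0], 0.65)]
tray [([179.0, 222.0], 0.76), ([386.0, 219.0], 0.33), ([279.0, 176.0], 0.16)]
control [([402.0, 258.0], 0.94), ([312.0, 286.0], 0.7)]
holder [([318.0, 286.0], 0.68)]
card2 [([314.0, 284.0], 0.85), ([214.0, 277.0], 0.75), ([181.0, 276.0], 0.65)]
card3 [([314.0, 284.0], 0.85), ([214.0, 277.0], 0.75), ([181.0, 276.0], 0.65)]
card5 [([314.0, 284.0], 0.85), ([214.0, 277.0], 0.75), ([181.0, 276.0], 0.65)]
flask [([217.0, 279.0], 0.7), ([129.0, 182.0], 0.64), ([282.0, 223.0], 0.39)]
spray [([112.0, 220.0], 0.86)]
jar [([243.0, 176.0], 0.78)]
tape [([473.0, 260.0], 0.93), ([312.0, 287.0], 0.72), ([177.0, 222.0], 0.39)]
brush [([376.0
[... 575 characters left out ...]
]
card2 [([326.0, 150.0], 0.87), ([348.0, 152.0], 0.84), ([284.0, 208.0], 0.73), ([249.0, 154.0], 0.54)]
card3 [([326.0, 150.0], 0.87), ([348.0, 152.0], 0.84), ([284.0, 208.0], 0.73), ([249.0, 154.0], 0.54)]
card5 [([326.0, 150.0], 0.87), ([348.0, 152.0], 0.84), ([284.0, 208.0], 0.73), ([249.0, 154.0], 0.54)]
flask [([441.0, 246.0], 0.88)]
spray [([433.0, 199.0], 0.83)]
jar [([330.0, 271.0], 0.81), ([373.0, 208.0], 0.53)]
tape [([187.0, 194.0], 0.61), ([133.0, 199.0], 0.52), ([282.0, 206.0], 0.21)]
brush [([200.0, 284.0], 0.75)]
loupe [([351.0, 156.0], 0.66), ([276.0, 263.0], 0.42)]
1.7 [ 0.22125363 -0.58451589  0.25326977] [ 0.12720534  0.69558093  0.12726022 -0.69555072] 0.9970505994217771
```

Run:
```python
import cv2
a=cv2.imread("pics/top0.png")[120:320,100:480];cv2.imwrite("pics/top0c.png",cv2.resize(a,None,fx=2.1,fy=2.1,interpolation=cv2.INTER_CUBIC))
a=cv2.imread("pics/scene0.png")[140:320,80:500];cv2.imwrite("pics/scene0c.png",cv2.resize(a,None,fx=1.9,fy=1.9,interpolation=cv2.INTER_CUBIC))
```

```text
(no output)
```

View pics/top0c.png

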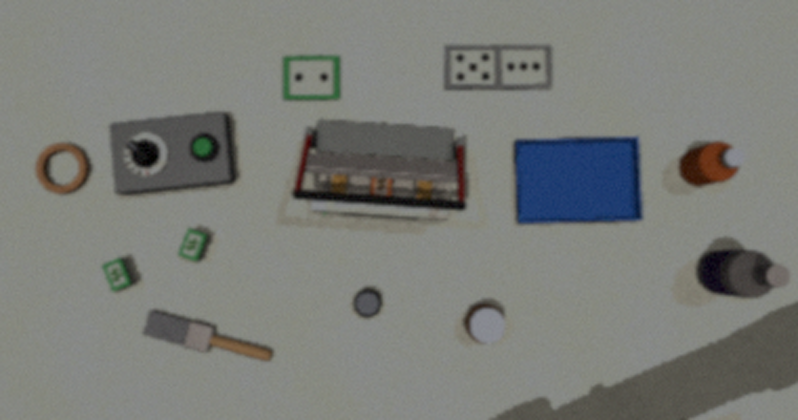

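View pics/scene0c.png

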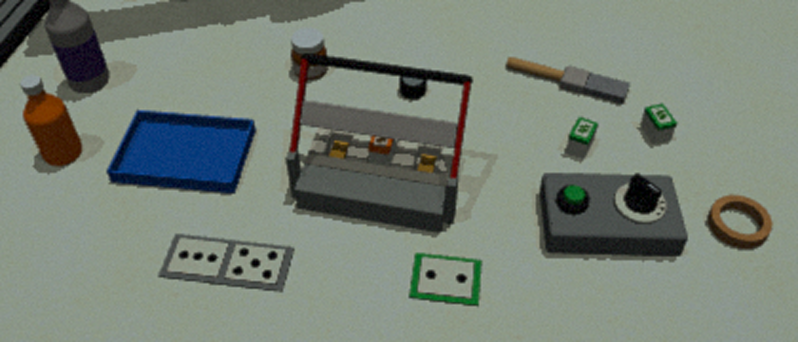

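```bash
cat > h.py <<'E'
from workcell import *
import cv2,numpy as np
from scipy.spatial.transform import Rotation as R
def down(t):
    "tool pointing down, jaws along yaw t"
    c,s=np.cos(t),np.sin(t)
    q=R.from_matrix(np.array([[0,c,s],[0,s,-c],[-1,0,0]])).as_quat()
    return q[[3,0,1,2]]
def Rt(q): return R.from_quat(np.array(q)[[1,2,3,0]]).as_matrix()
def foc(m): return 210/np.tan(np.radians(m["vfov"])/2)
def pix2w(m,p,z):
    p=np.atleast_2d(p).astype(float);E=m["extrinsics"]
    d=np.c_[(p[:,0]-m["cx"])/foc(m),(p[:,1]-m["cy"])/foc(m),np.ones(len(p))]@E[:3,:3].T
    o=E[:3,3];return o+d*((z-o[2])/d[:,2])[:,None]
def w2pix(m,P):
    E=m["extrinsics"];c=(np.atleast_2d(P)-E[:3,3])@E[:3,:3]
    return c[:,:2]/c[:,2:]*foc(m)+[m["cx"],m["cy"]]
def cur_yaw():
    r=Rt(sense()["tool_rot"]);return np.arctan2(r[1,1],r[0,1])
def green_rects(im,m,z,lo=(40,70,40),hi=(85,255,255),amin=20):
    hsv=cv2.cvtColor(im,cv2.COLOR_RGB2HSV);k=cv2.inRange(hsv,lo,hi)
    out=[]
    for c in cv2.findContours(k,cv2.RETR_EXTERNAL,cv2.CHAIN_APPROX_NONE)[0]:
        if cv2.contourArea(c)<amin: continue
        w=pix2w(m,c[:,0,:],z)[:,:2]
        (cx,cy),(a,b),t=cv2.minAreaRect((w*1000).astype(np.float32))
        t=np.radians(t)+(0 if a>b else np.pi/2)   # direction of long side
        t=(t+np.pi/2)%np.pi-np.pi/2
        out.append((cx/1e3,cy/1e3,max(a,b),min(a,b),t))
    return out
E
python3 - <<'E'
from h import *
mt=camera_model("top");ms=camera_model("scene")
im=cv2.imread("pics/top0.png")[:,:,::-1].copy()
for r in green_rects(im,mt,.04): print("green",np.round(r,3))
g=lambda p,z: np.round(pix2w(mt,p,z)[0,:2],3)
c=lambda x,y:(100+x/2.1,120+y/2.1)
print("tray corners",[g(c(*p),.025) for p in ((515,140),(638,138),(641,220),(518,222))])
print("control corners",[g(c(*p),.045) for p in ((110,124),(228,112),(235,182),(118,193))])
print("handle ends top", [g(c(*p),.12) for p in ((296,194),(465,206))])
s=lambda x,y:(80+x/1.9,140+y/1.9)
# triangulate handle ends
def tri(pt,ps):
    A=[];b=[]
    for m,p in((mt,pt),(ms,ps)):
        o=m["extrinsics"][:3,3];d=pix2w(m,p,0)[0]-o;d/=np.linalg.norm(d);P=np.eye(3)-np.outer(d,d);A.append(P);b.append(P@o)
    return np.round(np.linalg.lstsq(np.vstack(A),np.hstack(b),rcond=None)[0],3)
print("handle +y end",tri(c(296,194),s(469,78)),"-y",tri(c(465,206),s(304,60)))
print("dial",g(c(145,153),.08),"flask",g(c(725,270),.1),"jar",g(c(487,325),.07),"loupe",g(c(368,302),.028))
m=camera_model("wrist");r=Rt(sense()["tool_rot"]);print("cam in tool",np.round(r.T@(m["extrinsics"][:3,3]-sense()["tool_pos"]),3),m["vfov"]);print(np.round(r.T@m["extrinsics"][:3,:3],2))
print(cur_yaw())
E
```

```text
green [ 0.43   0.378 42.951 30.402  0.432]
green [ 0.474  0.262 43.538 29.83  -0.414]
green [6.2400e-01 2.5100e-01 2.9366e+01 2.9129e+01 6.0000e-03]
green [7.3000e-01 8.2000e-02 8.4752e+01 6.2273e+01 1.5610e+00]
green [  0.714  -0.799 222.55  191.735  -1.566]
tray corners [array([ 0.631, -0.233]), array([ 0.633, -0.423]), array([ 0.506, -0.424]), array([ 0.504, -0.236])]
control corners [array([0.659, 0.39 ]), array([0.676, 0.208]), array([0.568, 0.197]), array([0.553, 0.376])]
handle ends top [array([0.544, 0.096]), array([ 0.525, -0.146])]
handle +y end [0.539 0.091 0.184] -y [ 0.521 -0.138  0.175]
dial [0.609 0.325] flask [ 0.431 -0.52 ] jar [ 0.352 -0.181] loupe [ 0.384 -0.004]
cam in tool [-0.12   0.001 -0.079] 71.89595398431135
[[-0.   -0.31  0.95]
 [ 1.   -0.    0.  ]
 [ 0.    0.95  0.31]]
-1.2089569569486085
```

```bash
cat >> h.py <<'E'
def snap(name,label):
    m=camera_model(name);im=get_image(name);cv2.imwrite(f"pics/{label}.png",im[:,:,::-1]);return m,im
E
python3 - <<'E'
from h import *
import pickle
for t in (np.pi/2,-np.pi/2,0,np.pi):
    for p in ([.53,-.02,.18],[.53,-.02,.38],[.66,-.02,.22],[.51,.29,.38],[.61,.325,.2],[.57,-.33,.1],[.43,.378,.05]):
        q=solve_ik(p,down(t-.08)); print(round(t,1),p,None if q is None else np.round(q,1).tolist())
move_ptp([.51,.28,.36],down(np.pi/2-.08)); m,_=snap("wrist","w1"); pickle.dump(m,open("w1.pkl","wb"))
print([d for d in mark_of("wrist","control")][:2],[d for d in mark_of("wrist","dial")][:2])
move_ptp([.50,-.02,.36],down(np.pi/2-.08)); m,_=snap("wrist","w2"); pickle.dump(m,open("w2.pkl","wb"))
print(mark_of("wrist","clamp_handle")[:2],mark_of("wrist","imager")[:2])
print(sense()["time"])
E
```

```text
1.6 [0.53, -0.02, 0.18] [0.6, 0.3, -0.7, 1.7, 0.2, 1.2, 1.3]
1.6 [0.53, -0.02, 0.38] [0.6, 0.2, -0.7, 1.4, 0.1, 1.6, 1.4]
1.6 [0.66, -0.02, 0.22] [0.4, 0.6, -0.7, 1.3, 0.3, 1.4, 1.3]
1.6 [0.51, 0.29, 0.38] [0.1, 0.4, -0.9, 1.2, 0.3, 1.7, 0.7]
1.6 [0.61, 0.325, 0.2] [0.0, 0.8, -1.0, 1.2, 0.6, 1.5, 0.6]
1.6 [0.57, -0.33, 0.1] [0.8, 0.6, -0.5, 1.4, 0.3, 1.2, 1.7]
1.6 [0.43, 0.378, 0.05] [-0.0, 0.7, -1.1, 1.7, 0.7, 1.1, 0.2]
-1.6 [0.53, -0.02, 0.18] [0.4, 0.3, -0.5, 1.7, 0.1, 1.2, -1.8]
-1.6 [0.53, -0.02, 0.38] [0.5, 0.2, -0.6, 1.4, 0.1, 1.6, -1.8]
-1.6 [0.66, -0.02, 0.22] [0.3, 0.5, -0.4, 1.3, 0.2, 1.4, -1.8]
-1.6 [0.51, 0.29, 0.38] [0.2, 0.5, -1.2, 1.2, 0.5, 1.7, -2.6]
-1.6 [0.61, 0.325, 0.2] [-0.0, 0.7, -0.9, 1.2, 0.6, 1.5, -2.5]
-1.6 [0.57, -0.33, 0.1] [0.6, 0.6, -0.1, 1.5, 0.1, 1.1, -1.2]
-1.6 [0.43, 0.378, 0.05] [0.0, 0.8, -1.2, 1.7, 0.8, 1.2, -3.0]
0 [0.53, -0.02, 0.18] [0.5, 0.3, -0.6, 1.7, 0.2, 1.2, -0.2]
0 [0.53, -0.02, 0.38] [0.5, 0.2, -0.7, 1.4, 0.1, 1.6, -0.2]
0 [0.66, -0.02, 0.22] [0.4, 0.5, -0.6, 1.3, 0.3, 1.4, -0.3]
0 [0.51, 0.29, 0.38] [0.1, 0.5, -1.1, 1.2, 0.4, 1.7, -0.9]
0 [0.61, 0.325, 0.2] [-0.0, 0.7, -0.9, 1.2, 0.6, 1.5, -0.9]
0 [0.57, -0.33, 0.1] [0.7, 0.6, -0.3, 1.4, 0.2, 1.1, 0.3]
0 [0.43, 0.378, 0.05] [-0.1, 0.6, -0.9, 1.7, 0.5, 1.0, -1.3]
3.1 [0.53, -0.02, 0.18] [0.9, 0.5, -1.3, 1.7, 0.5, 1.3, 2.6]
3.1 [0.53, -0.02, 0.38] [0.9, 0.4, -1.3, 1.3, 0.4, 1.7, 2.8]
3.1 [0.66, -0.02, 0.22] [0.7, 0.8, -1.3, 1.3, 0.8, 1.6, 2.6]
3.1 [0.51, 0.29, 0.38] [0.2, 0.5, -1.3, 1.2, 0.5, 1.8, 2.1]
3.1 [0.61, 0.325, 0.2] [0.1, 0.9, -1.3, 1.2, 0.9, 1.6, 2.1]
3.1 [0.57, -0.33, 0.1] [0.4, 0.6, 0.1, 1.5, -0.1, 1.1, -2.7]
3.1 [0.43, 0.378, 0.05] [0.1, 0.9, -1.3, 1.7, 0.9, 1.3, 1.6]Traceback (most recent call last):
  File "<stdin>", line 7, in <module>
ValueError: it knows: brush, card, clamp_handle, control, flask, fresh, holder, imager, jar, loupe, old, spray, tape, tray
```

Run:
```python
from h import *
import pickle
print(mark_of("wrist","control")[:2])
move_ptp([.50,-.02,.36],down(np.pi/2-.08)); m,_=snap("wrist","w2"); pickle.dump(m,open("w2.pkl","wb"))
print(mark_of("wrist","clamp_handle")[:2],mark_of("wrist","imager")[:2])
print(sense()["time"])
cv2.imwrite("pics/w12.png",np.vstack([cv2.imread("pics/w1.png"),cv2.imread("pics/w2.png")])[:, :])
a=np.hstack([cv2.imread("pics/w1.png"),cv2.imread("pics/w2.png")]);cv2.imwrite("pics/w12.png",cv2.resize(a,(800,300),interpolation=cv2.INTER_AREA))
```

```text
[{'position': [293.4, 225.1], 'confidence': 0.95}, {'position': [109.8, 210.5], 'confidence': 0.25}]
[{'position': [279.0, 220.2], 'confidence': 0.85}, {'position': [210.9, 300.3], 'confidence': 0.49}] [{'position': [279.8, 202.4], 'confidence': 0.93}]
6.3583
```

View pics/w1.png

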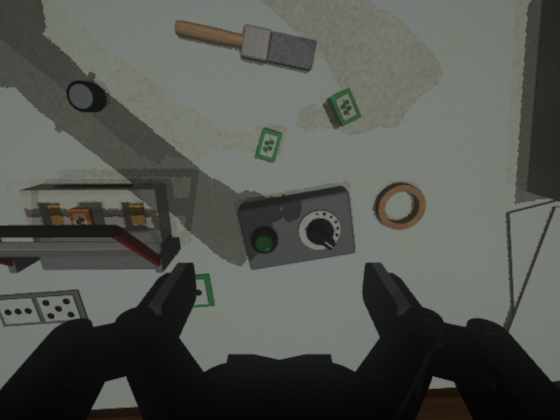

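View pics/w2.png

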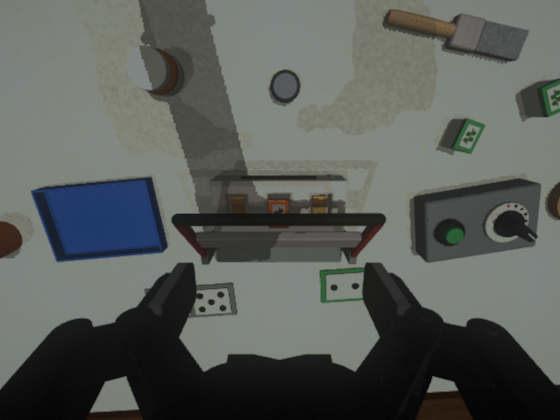

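Run:
```python
import cv2,numpy as np
a=cv2.imread("pics/w1.png")[178:278,230:365];b=cv2.imread("pics/w2.png")[160:270,165:395]
a=cv2.resize(a,(400,296),interpolation=cv2.INTER_CUBIC);b=cv2.resize(b,(620,297),interpolation=cv2.INTER_CUBIC)
o=np.zeros((600,640,3),np.uint8);o[:296,:400]=a;o[300:597,:620]=b;cv2.imwrite("pics/z1.png",cv2.convertScaleAbs(o,alpha=1.5))
```

```text
(no output)
```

View pics/z1.png

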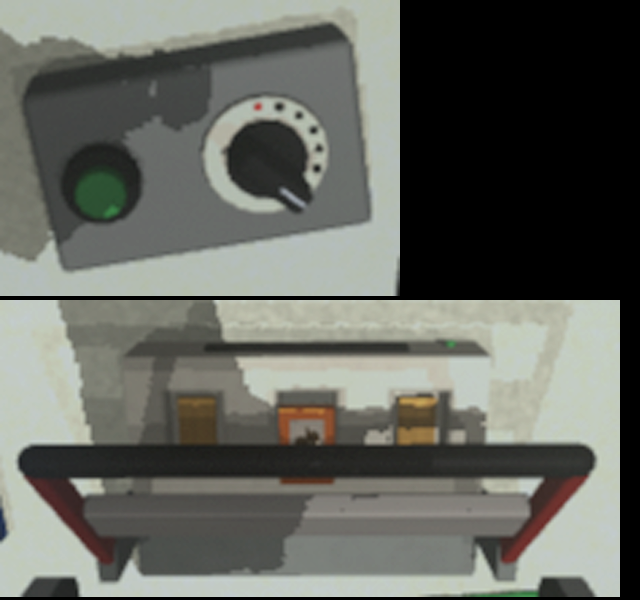

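Run:
```python
from h import *
import pickle
from scipy.optimize import least_squares
m1=pickle.load(open("w1.pkl","rb"));m2=pickle.load(open("w2.pkl","rb"));mt=camera_model("top");ms=camera_model("scene")
a=lambda x,y:(230+x/2.963,178+y/2.963)
b=lambda x,y:(165+x/2.696,160+(y-300)/2.696)
# control
def fc(v):
    r=np.array([[np.cos(v[2]),-np.sin(v[2])],[np.sin(v[2]),np.cos(v[2])]])
    P=[];Q=[]
    for X,Y,Z,p in [(-.055,-.09,.045,(28,98)),(-.055,.09,.045,(348,38)),(.055,.09,.045,(370,217)),(.055,-.09,.045,(65,270)),(0,.035,.055,(266,154)),(0,-.055,.067,(100,193))]:
        P.append([*(r@[X,Y]+v[:2]),Z]);Q.append(a(*p))
    return (w2pix(m1,P)-Q).ravel()
s=least_squares(fc,[.61,.29,-.1],loss="soft_l1");print("control",np.round(s.x,4));print(np.round(s.fun.reshape(-1,2),1).tolist())
c=lambda x,y:(100+x/2.1,120+y/2.1); sc=lambda x,y:(80+x/1.9,140+y/1.9)
def fi(v):
    r=np.array([[np.cos(v[2]),-np.sin(v[2])],[np.sin(v[2]),np.cos(v[2])]]);w=lambda X,Y,Z:[*(r@[X,Y]+v[:2]),Z]
    hx,hz=.065-.14*np.cos(v[3]),.075+.14*np.sin(v[3])
    f=[]
    for m,L in ((m2,[(w(-.024,y,.045),b(x,390)) for y,x in((-.083,168),(-.049,221),(-.017,277),(.017,337),(.049,393),(.083,448))]
                  +[(w(hx,-.112,hz),b(20,460)),(w(hx,.112,hz),b(595,460))]),
                (mt,[(w(hx,.112,hz),c(297,195)),(w(hx,-.112,hz),c(465,206))]),
                (ms,[(w(hx,.112,hz),sc(470,79)),(w(hx,-.112,hz),sc(304,60))])):
        f.append((w2pix(m,[l[0] for l in L])-[l[1] for l in L]).ravel())
    return np.hstack(f)
s=least_squares(fi,[.557,-.026,-.08,.85],loss="soft_l1");print("imager",np.round(s.x,4));print(np.round(s.fun.reshape(-1,2),1).tolist())
```

```text
control [0.6138 0.2993 0.1138]
[[-4.0, -0.7], [1.2, -2.1], [2.0, 0.8], [-0.9, 1.7], [0.0, 0.1], [-0.1, 0.3]]
imager [ 0.561  -0.0247 -0.0776  0.8311]
[[-1.9, -0.1], [0.4, -0.1], [0.2, -0.1], [-0.2, -0.2], [-0.3, -0.2], [1.1, -0.3], [5.4, 0.2], [-5.9, -0.2], [-0.6, -0.7], [-2.4, -0.4], [-2.6, 1.3], [-0.3, -0.6]]
```

```bash
cat >> h.py <<'E'
IM=np.array([.561,-.0247,-.0776]); CT=np.array([.6138,.2993,.1138])
def fr(F,x,y,z): c,s=np.cos(F[2]),np.sin(F[2]); return np.array([F[0]+c*x-s*y,F[1]+s*x+c*y,z])
def hnd(a,y=0): return fr(IM,.065-.14*np.cos(a),y,.075+.14*np.sin(a)+.003)
def st(tag=""):
    s=sense();print(tag,"t%.1f"%s["time"],"tcp",np.round(s["tool_pos"],4),"F",np.round(s["ft_force"],1),"w%.3f"%s["gripper_width"],flush=True);return s
E
python3 - <<'E'
from h import *
t=IM[2];p=hnd(.83)
move_ptp(p+[0,0,.09],down(t)); command_gripper(.7)
move_linear(p,vel=.1); st("at"); command_gripper(0,50); st("grip")
for a in np.linspace(.83,1.95,13)[1:]:
    move_linear(hnd(a),vel=.15); s=st("%.2f"%a)
    if np.linalg.norm(s["ft_force"])>45: print("STOP");break
E
```

```text
at t9.2 tcp [ 0.5321 -0.0223  0.182 ] F [-0.7  0.6 -0.2] w0.696
grip t9.7 tcp [ 0.5311 -0.0224  0.1817] F [-3.6  0.1  5.2] w0.147
0.92 t9.9 tcp [ 0.5404 -0.0231  0.1899] F [-8.1 -0.1  8.8] w0.147
1.02 t10.2 tcp [ 0.5505 -0.0238  0.1976] F [-13.1  -0.1  12.3] w0.147
1.11 t10.4 tcp [ 0.5622 -0.0248  0.205 ] F [-15.9  -0.5  18.9] w0.148
1.20 t10.7 tcp [ 0.5751 -0.0257  0.2103] F [-10.   -1.3  15.5] w0.143
1.30 t10.9 tcp [ 0.5877 -0.0267  0.214 ] F [-6.8 -1.1 11.6] w0.146
1.39 t11.2 tcp [ 0.6005 -0.0277  0.2165] F [-5.  -0.4  8.4] w0.140
1.48 t11.4 tcp [ 0.614  -0.0287  0.219 ] F [-3.5 -1.2  9.4] w0.140
1.58 t11.7 tcp [ 0.6274 -0.0297  0.2194] F [-1.1  0.1  8.8] w0.143
1.67 t11.9 tcp [ 0.6406 -0.0306  0.2185] F [1.2 0.  6. ] w0.144
1.76 t12.2 tcp [ 0.6538 -0.0316  0.2168] F [ 3.5 -0.4  5.3] w0.148
1.86 t12.4 tcp [ 0.6669 -0.0326  0.2142] F [4.6 0.1 6.2] w0.141
1.95 t12.7 tcp [ 0.6794 -0.0336  0.2095] F [ 5.5 -0.3  3.4] w0.140
```

Run:
```python
from h import *
import pickle
command_gripper(.6); p=sense()["tool_pos"]; move_linear(p+[0,0,.11],vel=.2)
move_ptp(fr(IM,-.02,0,.28),down(IM[2]+np.pi/2)); hold(.2)
m,im=snap("wrist","w3");pickle.dump(m,open("w3.pkl","wb"));st()
print(mark_of("wrist","old0")[:2],mark_of("wrist","imager")[:1])
# predicted overlay
pts=[]
o=im[:,:,::-1].copy()
for yc in (-.066,0,.066):
    q=[fr(IM,x,yc+y,.045) for x,y in((-.024,-.017),(-.024,.017),(.024,.017),(.024,-.017))]
    cv2.polylines(o,[np.round(w2pix(m,q)*16).astype(int)],True,(255,0,255),1,cv2.LINE_AA,4)
u,v=w2pix(m,[fr(IM,0,0,.045)])[0].astype(int);print(u,v)
o=o[max(v-75,0):v+75,u-130:u+130];cv2.imwrite("pics/w3c.png",cv2.convertScaleAbs(cv2.resize(o,None,fx=3,fy=3,interpolation=cv2.INTER_NEAREST),alpha=1.4))
```

```text
t15.4 tcp [ 0.5413 -0.0231  0.28  ] F [-0.2 -0.5 -0.3] w0.599
[{'position': [280.9, 190.9], 'confidence': 0.57}] [{'position': [281.6, 188.1], 'confidence': 0.62}]
279 196
```

View pics/w3c.png

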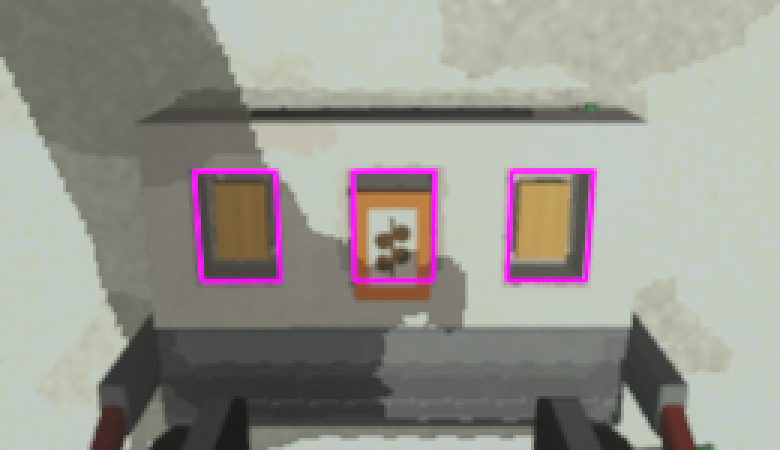

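Run:
```python
from h import *
t=IM[2]+np.pi/2
p=fr(IM,.0005,0,.070)
move_linear(p+[0,0,.06],rot=down(t),vel=.2); move_linear(p,vel=.08); st("at")
command_gripper(0,40); s=st("grip"); 
move_linear(p+[0,0,.13],vel=.15); hold(.2); st("lift")
d=np.array([.5685,-.329,.2]); move_ptp(d,down(np.pi/2)); st()
move_linear([*d[:2],.046],vel=.12); hold(.1);s=st("low")
while s["ft_force"][2]<3 and s["tool_pos"][2]>.038:
    move_linear(s["tool_pos"]-[0,0,.002],vel=.03); s=st("down")
command_gripper(.6); move_linear([*d[:2],.16],vel=.15); st("up")
move_ptp([.50,-.33,.28],down(np.pi/2)); hold(.1); m,im=snap("wrist","w4"); print(mark_of("wrist","old0")[:2])
m,im=snap("top","top1")
for r in green_rects(im,m,.04): print("green",np.round(r,3))
```

```text
at t17.4 tcp [ 0.5618 -0.0245  0.0704] F [0.3 0.1 1. ] w0.597
grip t17.7 tcp [ 0.5619 -0.0247  0.0705] F [1.1 0.7 0.6] w0.340
lift t18.9 tcp [ 0.5611 -0.0248  0.1991] F [-0.2 -0.  -1.1] w0.341
 t20.1 tcp [ 0.5693 -0.3265  0.2003] F [-0.1  0.2 -0.7] w0.341
low t21.6 tcp [ 0.569  -0.3292  0.0469] F [ 0.3 -1.1 -0.6] w0.340
down t21.8 tcp [ 0.569  -0.3293  0.045 ] F [-0.4  0.1 -0.2] w0.342
down t22.1 tcp [ 0.5689 -0.3292  0.0428] F [-0.8  0.3 -0.3] w0.342
down t22.3 tcp [ 0.5693 -0.3292  0.0419] F [-3.3  1.5  6.7] w0.347
up t23.6 tcp [ 0.5679 -0.329   0.1589] F [-0.2  0.  -0.6] w0.599
[{'position': [280.1, 223.7], 'confidence': 0.61}]
green [ 0.429  0.378 43.837 30.782  0.395]
green [ 0.474  0.262 43.847 30.095 -0.401]
green [6.2400e-01 2.5100e-01 2.9317e+01 2.9129e+01 6.0000e-03]
green [7.3100e-01 8.2000e-02 8.4436e+01 6.2386e+01 1.5670e+00]
green [  0.714  -0.799 222.458 191.74   -1.565]
```

View pics/w4.png

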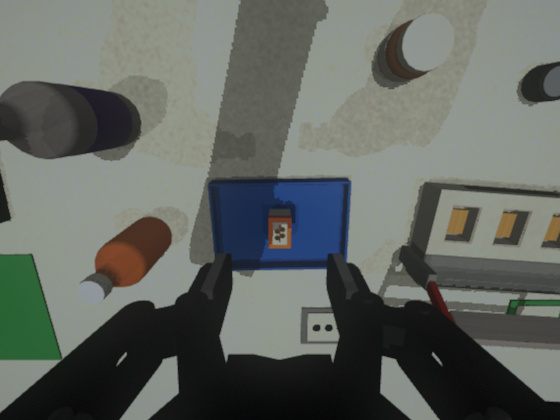

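```bash
cat >> h.py <<'E'
def nearest(rs,p):
    rs=[r for r in rs if 36<r[2]<52 and 24<r[3]<38]
    return min(rs,key=lambda r:np.hypot(r[0]-p[0],r[1]-p[1])) if rs else None
def find_fresh(p,long,tag):
    move_ptp([p[0],p[1],.24],down(long+np.pi/2)); hold(.15)
    m,im=snap("wrist",tag); r=nearest(green_rects(im,m,.04),p); print(tag,r); return r
def pick(r):
    t=r[4]+np.pi/2; p=np.array([r[0],r[1],.037])
    command_gripper(.65); move_linear(p+[0,0,.06],rot=down(t),vel=.2); move_linear(p,vel=.08); st("at")
    command_gripper(0,40); st("grip"); move_linear(p+[0,0,.16],vel=.15); hold(.2); return st("lift")
E
python3 - <<'E'
from h import *
r=find_fresh((.474,.262),-.40,"f1"); 
if r: r2=find_fresh(r,r[4],"f2"); s=pick(r2)
a=cv2.imread("pics/top1.png")[125:225,180:400]
# second look: does cassette sit centred between the fingers?
m,im=snap("wrist","held1")
b=cv2.resize(im[150:420,:,::-1],(560,270))
o=np.zeros((580,660,3),np.uint8);o[:300,:660]=cv2.resize(a,(660,300),interpolation=cv2.INTER_CUBIC);o[305:575,:560]=b
cv2.imwrite("pics/c1.png",o)
E
```

```text
f1 (0.47283746337890625, 0.2645412902832031, 44.05630111694336, 29.708309173583984, np.float64(-0.367176544233895))
f2 (0.47305596923828125, 0.26444635009765627, 44.23762512207031, 29.721773147583008, np.float64(-0.36922997459240037))
at t29.3 tcp [0.4733 0.2648 0.0373] F [ 0.2 -0.4  0.2] w0.651
grip t29.6 tcp [0.4736 0.2648 0.0377] F [ 0.  -0.8  4.9] w0.339
lift t31.0 tcp [0.4727 0.2643 0.1962] F [-0.2  0.1 -0.9] w0.343
```

View pics/c1.png

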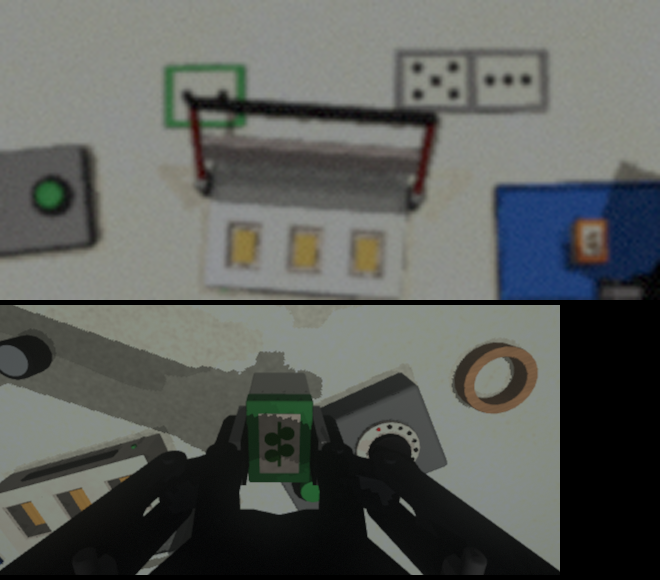

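```bash
cat >> h.py <<'E'
def insert(ybay):
    t=IM[2]+np.pi/2
    move_ptp(fr(IM,0,ybay,.2),down(t)); move_linear(fr(IM,0,ybay,.095),vel=.12); hold(.2); f0=st("hover")["ft_force"][2]
    for dx,dy in [(0,0),(.0015,0),(-.0015,0),(0,.0015),(0,-.0015),(.0015,.0015),(-.0015,-.0015),(.0015,-.0015),(-.0015,.0015)]:
        ok=True; move_linear(fr(IM,dx,ybay+dy,.084),vel=.05)
        for z in np.arange(.082,.0715,-.002):
            move_linear(fr(IM,dx,ybay+dy,z),vel=.04); s=sense()
            if s["ft_force"][2]-f0>6 and z>.074: ok=False;break
        st(f"try {dx} {dy} z{z:.3f} {ok}")
        if ok: break
        move_linear(fr(IM,dx,ybay+dy,.085),vel=.05)
    return ok
E
python3 - <<'E'
from h import *
if insert(.066):
    command_gripper(.6); move_linear(fr(IM,0,.066,.16),vel=.15); st("out")
    move_ptp(fr(IM,-.02,.03,.28),down(IM[2]+np.pi/2)); hold(.1); m,im=snap("wrist","w5")
    for r in green_rects(im,m,.073): print("green",np.round(r,3))
    print(fr(IM,0,.066,.073))
E
```

```text
hover t33.3 tcp [0.5666 0.0411 0.0957] F [ 0.7 -0.5 -0.2] w0.345
try 0 0 z0.072 True t35.1 tcp [0.566  0.041  0.0718] F [ 0.1  0.  -1.4] w0.343
out t36.2 tcp [0.5656 0.0408 0.1592] F [ 0.3  0.3 -1.1] w0.596
green [ 0.668  0.046 20.553 15.675  1.541]
green [6.690e-01 1.040e-01 1.673e+01 7.601e+00 1.300e-02]
green [ 0.616  0.237 30.758 26.478  0.777]
green [ 5.6500e-01  4.0000e-02  4.4076e+01  3.0035e+01 -7.9000e-02]
[0.56611646 0.04110138 0.073     ]
```

Seated cleanly (rim at 0.565, 0.040, level). Next cassette into the −66 bay.

Run:
```python
from h import *
m,im=snap("top","top2"); r=nearest([q for q in green_rects(im,m,.04) if q[0]<.53 and q[1]>.15],(.43,.378)); print(r)
r=find_fresh(r,r[4],"f3"); r=find_fresh(r,r[4],"f4"); s=pick(r)
if s["gripper_width"]>.25 and insert(-.066):
    command_gripper(.6); move_linear(fr(IM,0,-.066,.16),vel=.15); st("out")
    move_ptp(fr(IM,-.02,0,.28),down(IM[2]+np.pi/2)); hold(.1); m,im=snap("wrist","w6")
    for r in green_rects(im,m,.073): print("green",np.round(r,3))
    print(fr(IM,0,-.066,.073))
```

```text
(0.4294438781738281, 0.37822760009765627, 42.674251556396484, 30.781566619873047, np.float64(0.39482138806092193))
f3 (0.4281217041015625, 0.37973590087890624, 43.01852798461914, 28.911270141601562, np.float64(0.39080254481793775))
f4 (0.4281770324707031, 0.3794052429199219, 43.233402252197266, 29.4600887298584, np.float64(0.4043939874411573))
at t41.1 tcp [0.4283 0.3798 0.0374] F [-0.2 -0.2  0.1] w0.653
grip t41.4 tcp [0.4285 0.3799 0.0377] F [-0.5  0.2  5.1] w0.344
lift t42.8 tcp [0.428  0.3792 0.1963] F [-0.   0.1 -0.9] w0.341
hover t45.8 tcp [ 0.5563 -0.0906  0.0957] F [ 0.1 -0.3 -0.9] w0.340
try 0 0 z0.072 True t47.7 tcp [ 0.5558 -0.0905  0.0718] F [ 0.6 -0.7 -1.5] w0.344
out t48.8 tcp [ 0.5554 -0.0907  0.1592] F [0.3 0.9 0.4] w0.604
green [ 0.664  0.077 14.873  7.421 -1.489]
green [ 0.67   0.1   19.406  5.042  0.033]
green [ 0.616  0.236 30.836 26.081  0.772]
green [ 0.556 -0.091 44.229 30.279 -0.078]
green [ 5.6500e-01  3.9000e-02  4.2793e+01  3.0412e+01 -8.0000e-02]
[ 0.55588354 -0.09050138  0.073     ]
```

View pics/w6.png

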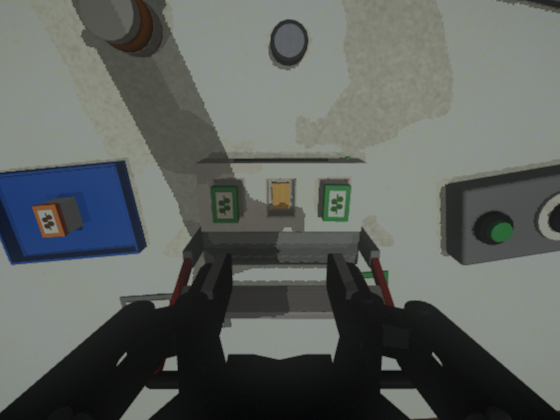

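Run:
```python
from h import *
t=IM[2];p=hnd(1.95)
command_gripper(.5);move_ptp(p+[0,0,.10],down(t)); move_linear(p,vel=.1); st("at"); command_gripper(0,60); st("grip")
for a in list(np.linspace(1.95,.15,19)[1:])+[.1,.05,0,-.02]:
    move_linear(hnd(a),vel=.15 if a>.2 else .05); s=st("%.2f"%a)
    if np.linalg.norm(s["ft_force"])>50 or s["gripper_width"]<.1: print("STOP");break
```

```text
at t52.3 tcp [ 0.6779 -0.0336  0.209 ] F [ 1.1 -0.5  0.3] w0.499
grip t52.6 tcp [ 0.6783 -0.0337  0.2091] F [3.9 0.7 4.6] w0.140
1.85 t52.9 tcp [ 0.6648 -0.0327  0.2142] F [ 0.6 -0.1 10.3] w0.137
1.75 t53.1 tcp [ 0.6516 -0.0316  0.2181] F [-0.5 -0.3 12.4] w0.141
1.65 t53.4 tcp [ 0.6381 -0.0306  0.2204] F [-0.2 -0.5 15.3] w0.140
1.55 t53.6 tcp [ 0.6247 -0.0296  0.2214] F [-0.4 -1.1 16.9] w0.139
1.45 t53.9 tcp [ 0.6104 -0.0285  0.2199] F [-0.5 -1.6 16.1] w0.137
1.35 t54.1 tcp [ 0.5962 -0.0273  0.2174] F [-2.6 -0.3 17.3] w0.143
1.25 t54.4 tcp [ 0.5824 -0.0262  0.213 ] F [-4.3 -0.8 14.9] w0.141
1.15 t54.6 tcp [ 0.5691 -0.0252  0.2073] F [-3.1  0.1 11.5] w0.142
1.05 t54.9 tcp [ 0.5564 -0.0242  0.2002] F [-1.5  0.7  6.4] w0.136
0.95 t55.1 tcp [ 0.5447 -0.0233  0.192 ] F [ 2.  -0.1  2.9] w0.140
0.85 t55.4 tcp [ 0.5338 -0.0225  0.1828] F [ 4.7  1.8 -2.7] w0.137
0.75 t55.6 tcp [ 0.5241 -0.0217  0.1728] F [ 8.3  0.9 -7.4] w0.139
0.65 t55.9 tcp [ 0.5155 -0.021   0.162 ] F [ 10.5   1.4 -11. ] w0.136
0.55 t56.1 tcp [ 0.508  -0.0204  0.1506] F [ 12.3   1.  -11.1] w0.137
0.45 t56.4 tcp [ 0.5015 -0.0199  0.1385] F [12.2  1.1 -9.4] w0.140
0.35 t56.6 tcp [ 0.4961 -0.0195  0.1257] F [11.5  0.3 -7.5] w0.142
0.25 t56.9 tcp [ 0.4918 -0.0192  0.1124] F [ 9.4 -0.1 -5.6] w0.139
0.15 t57.3 tcp [ 0.4887 -0.019   0.0988] F [ 8.1 -0.1 -5. ] w0.136
0.10 t57.6 tcp [ 0.4875 -0.0189  0.092 ] F [ 5.8  0.5 -0. ] w0.138
0.05 t57.9 tcp [ 0.4868 -0.0188  0.0847] F [ 7.1 -0.1 -3.6] w0.140
0.00 t58.2 tcp [ 0.4866 -0.0188  0.0779] F [ 4.7  0.6 -0.3] w0.144
-0.02 t58.5 tcp [ 0.4863 -0.0188  0.0751] F [ 6.9  0.5 -0.7] w0.140
```

Run:
```python
from h import *
command_gripper(.35); move_linear(hnd(0)+[0,0,.07],vel=.15); command_gripper(0,40)
p=hnd(0);p[2]=.115;move_linear(p,vel=.1); s=st("above");f0=s["ft_force"][2]
z=.113
while z>.094:
    move_linear([p[0],p[1],z],vel=.04); s=st("%.3f"%z)
    if s["ft_force"][2]-f0>18: break
    z-=.0015
move_linear([p[0],p[1],.2],vel=.2)
move_ptp(fr(IM,-.09,-.02,.26),down(IM[2]+np.pi/2)); hold(.1); m,im=snap("wrist","w7")
cv2.imwrite("pics/w7c.png",cv2.resize(im[60:300,130:430,::-1],None,fx=2.3,fy=2.3,interpolation=cv2.INTER_CUBIC))
```

```text
above t60.3 tcp [ 0.4861 -0.0187  0.1149] F [ 0.3 -0.1  0.8] w0.000
0.113 t60.5 tcp [ 0.4865 -0.0189  0.1134] F [ 0.1 -0.   0.8] w-0.002
0.112 t60.8 tcp [ 0.4862 -0.0189  0.1115] F [-0.9  1.1 -0.7] w0.004
0.110 t61.0 tcp [ 0.4861 -0.0189  0.1099] F [ 1.1  0.1 -0.1] w-0.004
0.108 t61.3 tcp [ 0.4862 -0.0189  0.1084] F [ 0.  -0.5  0.7] w0.002
0.107 t61.5 tcp [ 0.4861 -0.0189  0.1069] F [ 0.1  0.1 -0. ] w0.002
0.105 t61.8 tcp [ 0.4864 -0.0189  0.1056] F [-1.2 -0.2  1.5] w0.001
0.104 t62.0 tcp [ 0.4863 -0.0189  0.1041] F [-1.6  0.3  3.8] w0.002
0.102 t62.3 tcp [ 0.4864 -0.0188  0.1037] F [-7.1 -0.1 18.2] w0.001
0.101 t62.5 tcp [ 0.4866 -0.0188  0.1034] F [-12.8  -1.2  32.9] w-0.002
```

View pics/w7c.png

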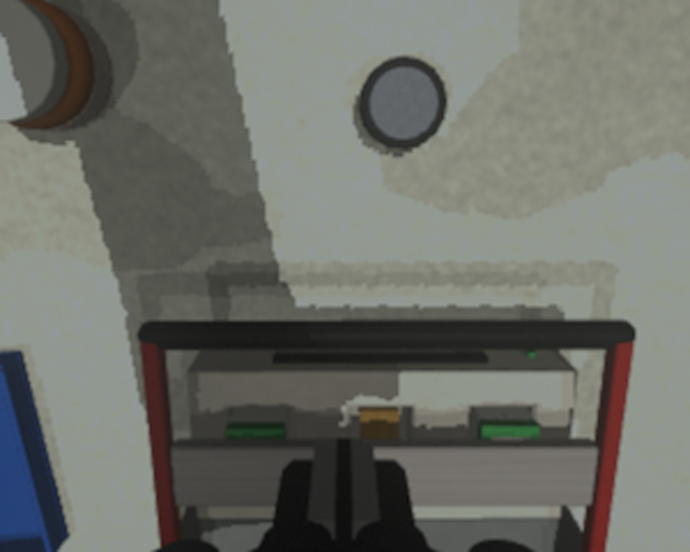

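Run:
```python
from h import *
c=fr(CT,0,.035,.083); t0=CT[2]+np.pi-2.4-np.pi/2
move_ptp(c+[0,0,.1],down(t0)); command_gripper(.45); move_linear(c,vel=.1); st("at"); command_gripper(0,30); s=st("grip")
for k in range(1,17):
    move_ptp(c,down(t0+.1*k)); s=sense()
    if k%4==0: st("%d"%k); print(s["ft_torque"].round(2) if hasattr(s["ft_torque"],"round") else s["ft_torque"],cur_yaw())
    if np.linalg.norm(s["ft_force"])>40: print("STOP");break
command_gripper(.45); move_linear(c+[0,0,.1],vel=.15)
move_ptp([.53,.30,.26],down(np.pi/2+CT[2])); hold(.1); m,im=snap("wrist","w8")
u,v=w2pix(m,[c])[0].astype(int)
cv2.imwrite("pics/w8c.png",cv2.convertScaleAbs(cv2.resize(im[max(0,v-80):v+80,u-130:u+130,::-1],None,fx=2.5,fy=2.5,interpolation=cv2.INTER_CUBIC),alpha=1.4))
```

```text
at t68.8 tcp [0.6103 0.3345 0.084 ] F [0.3 0.3 0.4] w0.447
grip t69.2 tcp [0.6104 0.3341 0.0839] F [ 0.3 -0.5  4.6] w0.157
4 t70.2 tcp [0.6108 0.3338 0.0839] F [ 1.2 -1.3  4.9] w0.159
[-0.37 -0.26 -0.03] -0.3171545295074894
8 t71.2 tcp [0.6113 0.3337 0.0839] F [ 3.9 -0.9  5.3] w0.160
[-0.28 -0.9  -0.02] 0.08009242848818399
12 t72.2 tcp [0.6118 0.3339 0.084 ] F [6.2 0.1 3.6] w0.159
[-0.04 -1.44 -0.05] 0.4803314790714385
16 t73.2 tcp [0.6122 0.3342 0.084 ] F [9.5 1.5 3.4] w0.159
[ 0.24 -1.89 -0.06] 0.8802212183761338
```

View pics/w8c.png

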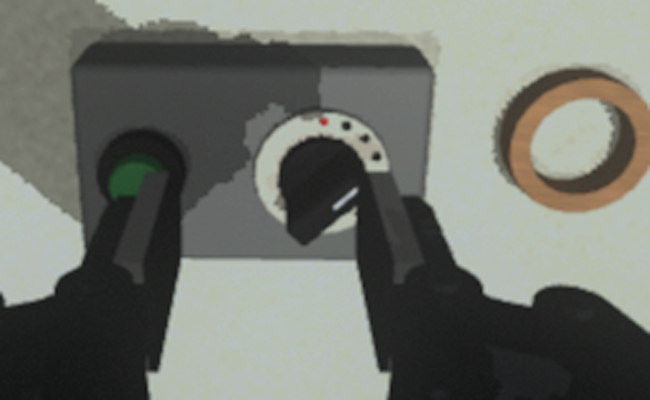

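Run:
```python
from h import *
m=camera_model("wrist"); c=fr(CT,0,.035,.083)
u,v=w2pix(m,[c])[0].astype(int); y0=max(0,v-80)
P=pix2w(m,[(u-130+x/2.5,y0+y/2.5) for x,y in((333,208),(357,188))],.089); print(P,c)
d=P[1]-P[0]; print("pointer clockwise angle",(CT[2]+np.pi-np.arctan2(d[1],d[0]))%(2*np.pi), (CT[2]+np.pi-np.arctan2(*(P[1]-c)[[1,0]]))%(2*np.pi))
```

```text
[[0.60958135 0.33659124 0.089     ]
 [0.59851397 0.34583471 0.089     ]] [0.60982559 0.33407361 0.083     ]
pointer clockwise angle 0.8096381857751811 0.9186763634955035
```

Run:
```python
from h import *
b=fr(CT,0,-.055,.12); move_ptp(b,down(CT[2]+np.pi/2)); command_gripper(0,30); move_linear([*b[:2],.093],vel=.1)
z=.091
while z>.078:
    move_linear([*b[:2],z],vel=.04); s=st("%.3f"%z)
    if s["ft_force"][2]>12: break
    z-=.0015
hold(.4); st("hold"); move_linear([*b[:2],.2],vel=.15)
move_ptp([.30,-.45,.30],down(np.pi/2)); hold(.2)
m,im=snap("top","end_t"); m2,im2=snap("scene","end_s")
for r in green_rects(im,m,.04): print("green",np.round(r,3))
print(search_frame("top","fresh0")[:4]);st()
cv2.imwrite("pics/end.png",np.vstack([cv2.resize(im[120:330,90:480,::-1],(560,300)),cv2.resize(im2[130:330,60:510,::-1],(675,300))[:,:560]]))
```

```text
0.091 t77.1 tcp [0.6201 0.2447 0.0912] F [0.8 0.5 0.1] w0.000
0.089 t77.3 tcp [0.6201 0.2446 0.0895] F [ 0.2 -0.2 -0.1] w0.004
0.088 t77.6 tcp [0.6202 0.2448 0.0882] F [-0.4 -0.2  2. ] w0.000
0.086 t77.8 tcp [0.6202 0.2448 0.0866] F [1.3 0.8 2.8] w-0.002
0.085 t78.1 tcp [0.6202 0.2448 0.0851] F [1.4 0.  2.9] w0.003
0.083 t78.3 tcp [0.6202 0.2448 0.0836] F [-0.1  0.5  4. ] w-0.001
0.082 t78.6 tcp [0.6202 0.2448 0.0831] F [-1.5 -1.3 10.3] w-0.005
0.080 t78.8 tcp [0.6203 0.2449 0.0829] F [-4.9 -4.1 18.9] w0.002
hold t79.2 tcp [0.6203 0.2449 0.0829] F [-5.2 -3.3 19.4] w0.003
green [ 0.624  0.251 29.227 29.219  1.562]
green [7.3000e-01 8.2000e-02 8.4752e+01 6.2273e+01 1.5610e+00]
green [  0.714  -0.799 222.24  191.723  -1.57 ]
[{'position': [437.5, 197.9], 'confidence': 0.48}, {'position': [122.5, 202.2], 'confidence': 0.21}]
 t83.3 tcp [ 0.3002 -0.4499  0.3   ] F [0.2 1.1 0.5] w0.000
```

View pics/end.png

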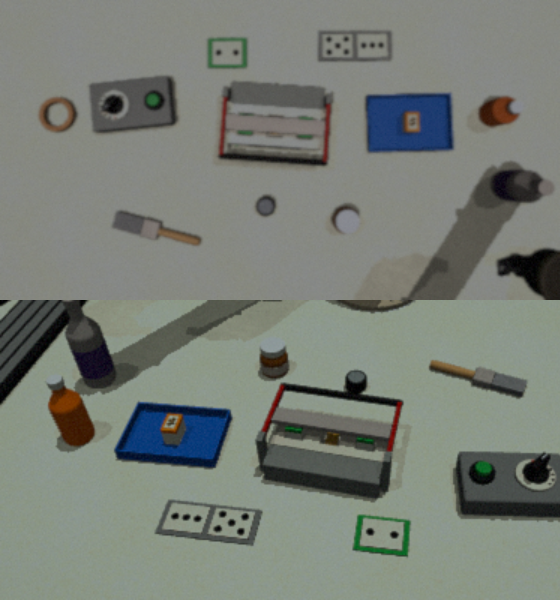

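```bash
python3 -c "
from workcell import *
print(sign_off(),sense()['time'])"
```

```text
the job is handed in; nothing more can be done
the job is handed in; nothing more can be done
```

The seed imager is set up for its next run, and I handed the job in at about 83 s of the 210 s allowed.

**What I did**
- **Clamp opened:** I opened it to about 1.95 rad.
- **Cassettes:** The one finished cassette, from the middle bay, is in the blue tray. The two fresh cassettes on the desk now stand in the two outer bays. The middle bay is empty because there was no third fresh one.
- **Clamp closed:** I closed it and then pressed down on the handle from above.
- **Dial and start:** The job card has 2 dots, so I turned the dial from stop 6 to stop 2, then pressed start.

**Last checks**
- **Clamp:** While I swung it shut, the wrist showed almost no upward force, so I could not tell from that whether it was fully home. The press from above met a hard stop at up to 33 N, with the handle at its closed height (a = 0). The final pictures also show it closed.
- **Dial:** The pointer line's direction measured 0.81 rad, against 0.80 for stop 2. A rougher estimate, from the dial centre to the pointer tip, gave 0.92, which is still nearest stop 2.
- **Button:** It was pressed to its stop, about 6 mm, and held for 0.4 s.
- **Scene:** The final top and scene pictures show both fresh cassettes under the beam, the finished one upright in the tray, and the other things on the desk apparently where they were. The network's two low-confidence "fresh" reports there (0.48 and 0.21) match no cassette; they fall on the spray bottle and near the tape.

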